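# Turn a plaster mould pour-hole up on the casting board

## Robot

A 7-joint arm with a two-finger parallel gripper is mounted at the origin on the work surface. World frame = base frame: x ahead of the robot, y to its left, z up, the work surface at z = 0. Lengths are in m, angles in rad, forces in N, time in s.
With the tool pointing down it reaches from about 0.4 to 0.85 m from the base axis. Payload 10.4 kg.
Tool frame: the origin (TCP) lies where the fingers leave the gripper's body, on its centre line; the fingertips stand 73 mm ahead of it and the grasp point (between the pads) lies 54 mm ahead of it; z points along the fingers, y is the line along which they close (so a half turn about z gives the same grasp; the last joint's range is limited). The gripper opens to 85 mm and grips with 20 to 120 N. Pads are 22 mm wide; open, the fingers measure 114 mm over their backs; the gripper's body (76 mm by 85 mm) begins 54 mm behind the grasp point. The pads swing forward as they close: fully open they stand 13 mm farther back than shut.
Start: joints at [-1.162, 0.332, -0.065, 1.46, 0.022, 1.35, -0.088], TCP at [0.262, 0.568, 0.304] pointing down, gripper open.
Joint ranges: [-2.6, 2.6], [-0.5, 2.12], [-1.47, 1.34], [0.16, 2.42], [-1.27, 4.41], [0.06, 2.06], [-2.6, 2.6]. Speed limits (rad/s): [2.22, 2.22, 2.79, 2.79, 3.14, 3.14, 3.14].

## Interface

Orientations are given as a unit quaternion [x, y, z, w].
In Python, from workcell import manip, camera gives the robot as it stands. The module is installed in compiled form; this text tells all that it offers.
- The arm moves only by the shell command python3 -m creep 'ROWS' [OPENING] [FORCE]. ROWS is JSON, a list of rows, each a list of 2 entries, a list of its own where there are three numbers: the shift along the tool's x, y, z in mm, then the turn about the tool's z in rad. In form: [[[tx, ty, tz], twist], ...]. A call has 1 to 5 rows; each row is the pose to reach, as a shift and turn from the pose commanded when the call began, along the tool's axes at that moment; what a row does not reach only later rows make up. A row lasts 1/12 s, in which the tool goes at most 41.7 mm and 7.16 degrees, less where a joint would pass 70% of its speed; a pose out of reach is approached as far as the arm can. A call with a gripper value outside its range is refused whole. OPENING is the opening, from 0 (shut) to 1 (fully open), set as the call begins (- or left out, the last holds). The fingers move at their own pace and stop on an object; FORCE is the grip in N (left out, the last holds). Time passes only in rows, so rows that repeat a pose let the fingers close. It gives the time, the measured TCP pose, the force, the opening and the grip force at its end, in the units of the state.
- manip.get_obs(): the state, without advancing time (a new reading comes with each control period).
- camera(name): name is "scene" or "side" or "wrist"; returns a dict with "pixels" (384x512x3 uint8, red, green, blue), "z_map" (384x512 float32, m along the optical axis (not along the pixel's ray), 0 where there is no reading), "fx", "fy", "cx", "cy" (pixels), "extrinsics" (4x4, takes a point from world to camera coordinates). Camera axes: x right, y down, z forward; pixel columns grow to the right and rows downward; lengths in m; the calibration is good to about 2 mm. A picture is of the moment at which its call begins.
- manip.hand_in(): hands the job in; it is judged then, once.
The state is a dict: "clock": time; "joint_pos": joint angles; "joint_velocities": joint speeds; "tau": joint torques, N m; "position": TCP position; "ee_rot": TCP orientation; "ft_force": force on the tool from outside, world axes, zero at the start; "torque": the same for the moment, N m; "grip_width": opening from 0.0 (shut) to 1.0 (fully open); "grasp_force": force on a finger pad.
Only numpy, scipy, OpenCV 4.12 (cv2) and the standard library are available. Lean on these libraries where they do the work, as an engineer would, in place of code of your own. Each camera call takes 0.05 s, during which the arm holds its last target. There are 200 camera calls.

## Task

The plaster mould stands on the bench beside the casting board with its pour hole underneath. Slide it flush against the board's edge and tip it over that edge onto the board, then tip it once more, a quarter turn at a time, so that it stands wholly on the board with the pour hole up. Plaster chips: lower it gently at each turn, never let it fall over or lift it clear, and leave the other things on the bench where they are.

Things in the scene. Friction and masses are not known exactly. Their poses are not given: they have to be found in the camera images.
- mould: Off-white plaster mould: a 100 mm cube, about 0.65 kg, a thin dark parting line round its middle. Origin: centre of the face with the pour hole (round, 46 mm wide, 30 mm deep). z points from that face into the block: up at the start (hole face down on the bench), straight down when done. x, y parallel to its sides. Slides on the bench (friction about 0.6).
- mould_center (a point): The centre of the mould cube, 50 mm inside every face, with the mould's axes.
- board: Casting board fixed to the bench: flat slab 200 mm (its x) by 260 mm (its y), 15 mm thick, top faced with grippy black rubber (friction about 1.1). Origin: centre of its underside, on the bench; z up. The mould starts on the bench off the -y or the +y edge, 10 to 55 mm away and a little out of square.
- bowl: Bystander: white ceramic bowl, 90 mm across and 50 mm high, origin under its centre; stands off the opposite edge of the board.
- slip_jar: Bystander: brown jar with a white cap, 72 mm across and 110 mm high, origin under its centre; stands beyond the board, away from the robot.
- brush: Bystander: brush lying on the bench beyond the board.
- tin_lid: Bystander: flat round metal lid, 70 mm across and 12 mm high, lying beyond the board.
Things that resemble listed ones, but are neither listed nor needed, are in the scene too. Leave any purple look-alike of the mould alone.

How it is judged:
On the way, in this order (a step that is already met when the one before it is completed fails the run):
1. the mould has been slid flush against the edge of the board, still flat on the bench (gap under 5 mm, square within 3.5 degrees) (y of mould_center in the frame of board between -0.185 and 0.185 m and angle between the y axis of mould and the y axis of board, either way round below 0.06 rad and angle between mould's own z axis and vertical below 0.05 rad and height (world z) of mould_center below 0.054 m), for 0.1 s.
2. the mould has been tipped one quarter turn onto the board and lies flat there, pour hole to the side (angle between mould's own z axis and vertical between 1.49 and 1.65 rad and height (world z) of mould_center between 0.061 and 0.069 m and contact force between mould and board above 1 N and angular speed of mould below 0.3 rad/s), for 0.2 s.
At the end, for the whole second after the job is handed in: The mould stands flat on the casting board with its pour hole up (within 4.5 degrees), its centre 61 to 69 mm above the bench and within 53 mm of the board's middle across (x) and 83 mm along (y), so that it stands wholly on the board; it is released and at rest (angle between mould's own z axis and vertical above 3.06 rad and height (world z) of mould_center between 0.061 and 0.069 m and x of mould_center in the frame of board between -0.053 and 0.053 m and y of mould_center in the frame of board between -0.083 and 0.083 m and linear speed of mould below 0.02 m/s and angular speed of mould below 0.1 rad/s); the robot touches nothing.
It fails at once if the mould falls over (turns faster than 4.5 rad/s, as when it drops from the balance point) instead of being lowered (angular speed of mould above 4.5 rad/s).
It fails at once if the mould is lifted clear of its support (its centre higher than 110 mm; tipping raises it to about 86 mm) (height (world z) of mould_center above 0.11 m).
It fails at once if the bowl, jar, brush or tin lid is moved by more than 20 mm (distance of any of bowl, slip_jar, brush, tin_lid from where it was at the start of the episode above 0.02 m).
It also fails if it takes over 72 s, if anything falls off the work surface, if the arm or the gripper's body presses on something with over 40 N, if the wrist force passes 120 N, or if a joint passes its speed limit or range.

## Working session

There is one attempt and no reset: what is moved stays moved. The work goes in short steps, Python scripts to look and compute and a shell command to move; the robot and the scene stay as the last step left them, time stands still between calls to the robot, and variables do not carry over. Pictures are saved under pics/ and viewed, at most 10 in all, crops included, and the job is handed in when it is done.

```bash
mkdir -p pics; cat > h.py <<'E'
import numpy as np, cv2
from workcell import manip, camera
from scipy.spatial.transform import Rotation as R
def shot(name,out=None):
    c=camera(name)
    np.savez(f'{name}.npz',**c)
    if out: cv2.imwrite('pics/'+out,c['pixels'][:,:,::-1])
    return c
def world(c):
    z=c['z_map']; v,u=np.mgrid[:384,:512]
    p=np.stack([(u-c['cx'])/c['fx']*z,(v-c['cy'])/c['fy']*z,z,np.ones_like(z)],-1)
    return (p@np.linalg.inv(c['extrinsics']).T)[...,:3]
def st():
    o=manip.get_obs(); r=R.from_quat(o['ee_rot']).as_matrix()
    print(round(o['clock'],2),'pos',np.round(o['position'],4),'\n',np.round(r,3),'\nF',np.round(o['ft_force'],1),o['grip_width'],o['grasp_force'],'q',np.round(o['joint_pos'],2))
    return o,r
E
python3 - <<'E'
from h import *
st()
a=shot('scene');b=shot('side')
cv2.imwrite('pics/a.png',np.vstack([a['pixels'],b['pixels']])[:,:,::-1][:, :][0:768:1])
im=np.hstack([a['pixels'],b['pixels']])[:,:,::-1]
cv2.imwrite('pics/a.png',a['pixels'][:,:,::-1]);cv2.imwrite('pics/b.png',b['pixels'][:,:,::-1])
for c in(a,b): print(np.round(np.linalg.inv(c['extrinsics']),2))
E
```

```text
0.0 pos [0.2615 0.5674 0.3031] 
 [[-0.908  0.418 -0.001]
 [ 0.418  0.908 -0.001]
 [-0.    -0.001 -1.   ]] 
F [ 0.1 -0.1  0.5] 0.9940504328003702 0.0 q [-1.16  0.33 -0.06  1.46  0.02  1.35 -0.09]
[[-0.    0.71 -0.71  1.2 ]
 [ 1.    0.01  0.   -0.06]
 [ 0.01 -0.71 -0.71  0.7 ]
 [ 0.    0.    0.    1.  ]]
[[ 0.73 -0.53  0.44  0.18]
 [-0.68 -0.57  0.46 -0.47]
 [ 0.   -0.64 -0.77  0.78]
 [ 0.    0.    0.    1.  ]]
```

View pics/a.png

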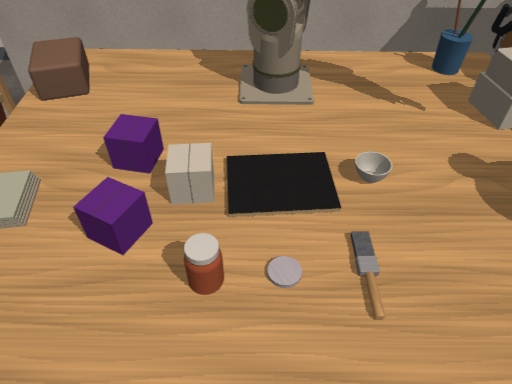

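View pics/b.png

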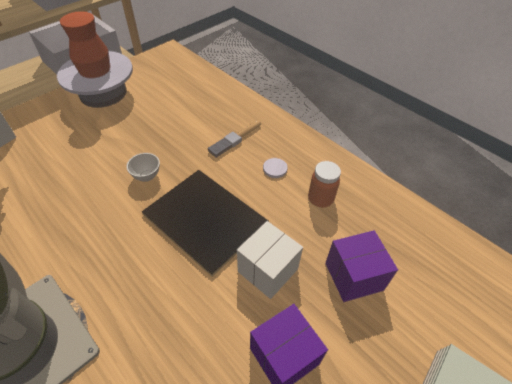

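```bash
python3 - <<'E'
from h import *
for n in('scene','side'):
    c=dict(np.load(n+'.npz')); P=world(c); rgb=c['pixels'].astype(int)
    ok=c['z_map']>0; X,Y,Z=P[...,0],P[...,1],P[...,2]
    reg=ok&(X>.2)&(X<.9)&(abs(Y)<.45)
    def rect(m,lab):
        m=cv2.morphologyEx(m.astype(np.uint8),cv2.MORPH_OPEN,np.ones((3,3)))>0
        nl,l,s,_=cv2.connectedComponentsWithStats(m.astype(np.uint8))
        for i in range(1,nl):
            if s[i,4]<150: continue
            q=P[l==i]; r=cv2.minAreaRect(q[:,:2].astype(np.float32)*1000)
            print(n,lab,s[i,:2],'n',s[i,4],'c',np.round(r[0],1),'size',np.round(r[1],1),'ang',round(r[2],1),'z',round(np.median(q[:,2]),4))
    rect(reg&(Z>.085)&(Z<.115),'top100')
    rect(reg&(Z>.010)&(Z<.020)&(rgb.max(-1)<70),'board')
    rect(reg&(Z>.02)&(Z<.09),'mid')
E
```

```text
scene top100 [103 114] n 1289 c [ 378.7 -372.2] size [102.9 105.4] ang 78.8 z 0.1009
scene top100 [165 143] n 1505 c [ 489.7 -216.2] size [105.2  99.6] ang 4.9 z 0.101
scene top100 [ 73 177] n 2135 c [ 623.4 -361.5] size [104.1 102.8] ang 63.2 z 0.1009
scene top100 [184 233] n 1073 c [ 749.2 -159.6] size [64.3 61.9] ang 74.0 z 0.1105
scene board [227 152] n 5957 c [472.2  -2.9] size [204.3 258.4] ang 4.5 z 0.0162
scene mid [105 125] n 1215 c [ 408.2 -352.1] size [ 74.3 141.4] ang 34.5 z 0.0561
scene mid [355 151] n 720 c [445.8 224.1] size [87.1 88.2] ang 20.0 z 0.0393
scene mid [166 175] n 989 c [ 533.7 -203.3] size [ 45.3 111.1] ang 29.7 z 0.0559
scene mid [ 77 197] n 1557 c [ 656.9 -350.9] size [ 73.5 141.3] ang 17.7 z 0.0566
scene mid [183 253] n 893 c [ 766.4 -157.1] size [36.7 71.2] ang 9.6 z 0.063
side top100 [314 161] n 536 c [ 748.6 -162.8] size [62.3 63.5] ang 73.8 z 0.1092
side top100 [237 222] n 2144 c [ 490.  -216.8] size [102.  101.6] ang 4.6 z 0.0997
side top100 [332 231] n 2247 c [ 624.3 -362.8] size [101.8 101.5] ang 62.6 z 0.0998
side top100 [250 305] n 3370 c [ 380.2 -372.8] size [100.4 100.9] ang 79.3 z 0.0998
side board [144 172] n 6289 c [473.2  -5.5] size [198.2 257.2] ang 4.7 z 0.0147
side mid [127 153] n 537 c [447.9 222.8] size [89.4 86.4] ang 56.9 z 0.0386
side mid [309 175] n 552 c [ 733.1 -170.3] size [37.4 71.8] ang 27.0 z 0.0608
side mid [327 246] n 1063 c [ 591.3 -373.8] size [ 71.6 141.1] ang 18.0 z 0.0565
side mid [237 254] n 866 c [ 468.2 -243.6] size [ 71.7 141.4] ang 49.7 z 0.0562
side mid [250 338] n 345 c [ 331.4 -362.1] size [95.4  1.3] ang 79.2 z 0.0579
side mid [285 356] n 219 c [ 374.1 -422.4] size [ 0.8 92.2] ang 79.4 z 0.0574
```

```bash
cat >> h.py <<'E'
BO=np.array([.4727,-.0042]); BA=np.radians(4.65); BX=np.array([np.cos(BA),np.sin(BA)]); BY=np.array([-BX[1],BX[0]])
def tob(p): d=np.asarray(p)[:2]-BO; return np.array([d@BX,d@BY])*1000
def go(xb,yb,ztcp,phi=None):
    """target TCP in board frame mm; phi = angle of tool y from board y (deg, ccw). prints tool-axis shift and twist"""
    o,r=st(); t=np.r_[BO+(xb*BX+yb*BY)/1000, ztcp/1000]
    s=r.T@(t-o['position'])*1000
    a=np.degrees(np.arctan2(r[1,1],r[0,1]))-np.degrees(BA)-90
    print('board xy',tob(o['position']).round(1),'phi',round(a,2),'shift',s.round(1),'dist',np.linalg.norm(s).round(),'twist',None if phi is None else round(np.radians(a-phi),3))
E
python3 - <<'E'
from h import *
go(20,-150,304); go(0,-300,304,-90)
a=dict(np.load('side.npz'))['pixels'][190:384,210:420,::-1]
cv2.imwrite('pics/crop.png',cv2.resize(a,None,fx=3,fy=3,interpolation=cv2.INTER_CUBIC))
E
```

```text
0.1 pos [0.2615 0.5674 0.3032] 
 [[-0.908  0.419 -0.   ]
 [ 0.419  0.908 -0.001]
 [-0.    -0.001 -1.   ]] 
F [-0.1 -0.7 -0. ] 0.9999443987094077 0.0 q [-1.16  0.33 -0.06  1.46  0.02  1.35 -0.09]
board xy [-164.2  586.8] phi -29.39 shift [-522.1 -551.6   -0. ] dist 760.0 twist None
0.1 pos [0.2615 0.5674 0.3032] 
 [[-0.908  0.419 -0.   ]
 [ 0.419  0.908 -0.001]
 [-0.    -0.001 -1.   ]] 
F [-0.1 -0.7 -0. ] 0.9999443987094077 0.0 q [-1.16  0.33 -0.06  1.46  0.02  1.35 -0.09]
board xy [-164.2  586.8] phi -29.39 shift [-5.783e+02 -6.921e+02  1.000e-01] dist 902.0 twist 1.058
```

View pics/crop.png

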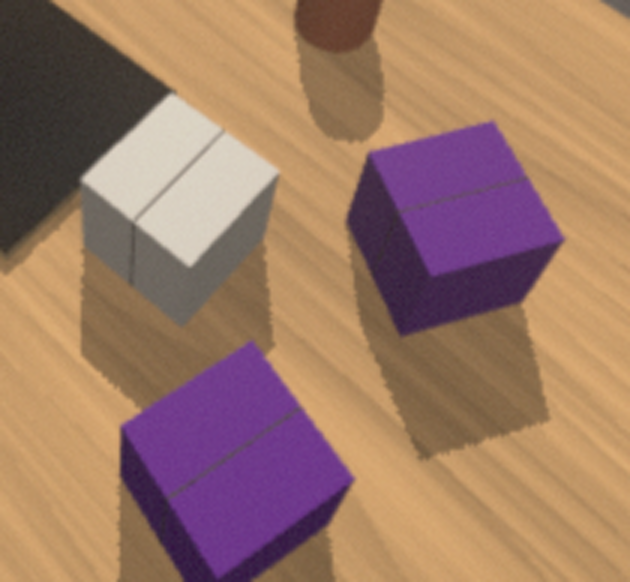

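```bash
R='[[[-187,-130,0],0],[[-187,-130,0],0],[[-187,-130,0],0],[[-187,-130,0],0],[[-187,-130,0],0]]'
python3 -m creep '[[[-187,-130,0],0],[[-187,-130,0],0],[[-187,-130,0],0],[[-187,-130,0],0],[[-187,-130,0],0]]' 0.6
python3 -m creep '[[[-130,-160,0],0],[[-130,-160,0],0],[[-130,-160,0],0],[[-130,-160,0],0],[[-130,-160,0],0]]'
python3 -m creep '[[[-130,-160,0],0],[[-130,-160,0],0],[[-130,-160,0],0],[[-130,-160,0],0],[[-130,-160,0],0]]'
python3 -c "from h import *; go(0,-300,230,-90)"
```

```text
clock: 0.52
position: [0.3677, 0.386, 0.3036]
ee_rot: [0.214, 0.977, -0.0, -0.0]
ft_force: [-0.2, 0.6, -0.6]
grip_width: 0.605
grasp_force: 0.0
clock: 0.93
position: [0.4183, 0.1859, 0.3038]
ee_rot: [0.214, 0.977, 0.0, -0.0]
ft_force: [1.6, -0.3, 0.3]
grip_width: 0.599
grasp_force: 0.0
clock: 1.35
position: [0.4692, -0.0138, 0.3039]
ee_rot: [0.214, 0.977, 0.0, 0.0]
ft_force: [0.5, 1.4, -0.4]
grip_width: 0.598
grasp_force: 0.0
1.35 pos [ 0.4692 -0.0138  0.3039] 
 [[-0.908  0.419  0.   ]
 [ 0.419  0.908  0.   ]
 [-0.     0.    -1.   ]] 
F [ 0.5  1.4 -0.4] 0.5978987779699964 0.0 q [-0.52 -0.04  0.45  1.88  0.02  1.3   1.06]
board xy [-4.3 -9.3] phi -29.41 shift [-146.5 -251.2   73.9] dist 300.0 twist 1.057
```

```bash
python3 -m creep '[[[-120,-170,0],0],[[-120,-170,0],0],[[-120,-170,0],0],[[-120,-170,0],0],[[-120,-170,0],0]]'
python3 -m creep '[[[-26,-81,20],0.1],[[-26,-81,40],0.2],[[-26,-81,50],0.3],[[-26,-81,50],0.4],[[-26,-81,50],0.5]]'
python3 -c "from h import *; go(0,-300,150,-90)
c=shot('side','p1.png');shot('wrist','w1.png')"
```

```text
clock: 1.77
position: [0.5071, -0.2179, 0.3039]
ee_rot: [0.214, 0.977, 0.0, 0.0]
ft_force: [0.1, 0.8, -0.1]
grip_width: 0.601
grasp_force: 0.0
clock: 2.18
position: [0.4957, -0.3014, 0.2522]
ee_rot: [0.453, 0.892, -0.001, -0.001]
ft_force: [-0.3, 0.7, -0.1]
grip_width: 0.605
grasp_force: 0.0
2.18 pos [ 0.4957 -0.3014  0.2522] 
 [[-0.59   0.807 -0.003]
 [ 0.807  0.59   0.   ]
 [ 0.002 -0.002 -1.   ]] 
F [-0.3  0.7 -0.1] 0.6051820688967287 0.0 q [-0.17  0.33  0.78  1.69 -0.24  1.23  1.3 ]
board xy [  -1.2 -298.1] phi -58.47 shift [ -2.4   0.2 102.2] dist 102.0 twist 0.55
```

View pics/p1.png

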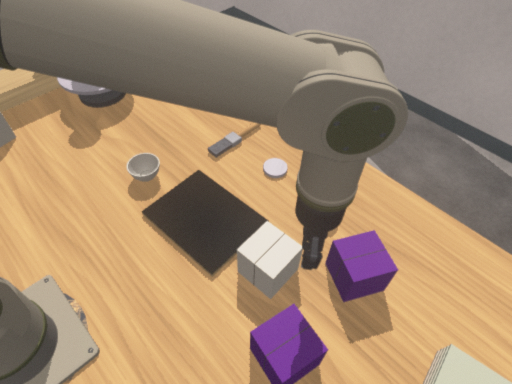

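```bash

python3 -m creep '[[[-2,0,20],0.1],[[-2,0,40],0.2],[[-2,0,60],0.3],[[-2,0,80],0.42],[[-2,0,100],0.55]]'
python3 -m creep '[[[0,0,0],0],[[0,0,0],0]]'
python3 - <<'E'
from h import *
go(0,-262,130,-90)
for n in('side','scene'):
    c=shot(n);P=world(c);
    B=np.stack([(P[...,:2]-BO)@BX,(P[...,:2]-BO)@BY,P[...,2]],-1)*1000
    m=(abs(B[...,0])<70)&(B[...,1]<-268)&(B[...,1]>-330)&(B[...,2]>20)&(B[...,2]<170)&(c['z_map']>0)
    m&=c['pixels'].max(-1)<150
    q=B[m]; print(n,len(q),np.percentile(q,[0,1,5],0).round(1).tolist(), q.max(0))
    t=q[q[:,2]<q[:,2].min()+25]; print(t.min(0),t.max(0))
E
```

```text
clock: 2.7
position: [0.4983, -0.3016, 0.1531]
ee_rot: [0.673, 0.739, 0.0, 0.0]
ft_force: [0.0, -0.4, -0.0]
grip_width: 0.601
grasp_force: 0.0
clock: 2.87
position: [0.4979, -0.3016, 0.1536]
ee_rot: [0.671, 0.742, -0.0, -0.001]
ft_force: [-0.2, -1.1, -0.1]
grip_width: 0.601
grasp_force: 0.0
2.87 pos [ 0.4979 -0.3016  0.1536] 
 [[-0.1    0.995 -0.002]
 [ 0.995  0.1    0.   ]
 [ 0.001 -0.002 -1.   ]] 
F [-0.2 -1.1 -0.1] 0.60067847245519 0.0 q [-0.19  0.48  0.83  1.78 -0.4   1.06  0.88]
board xy [   1.  -298.4] phi -88.88 shift [36.4 -0.2 23.6] dist 43.0 twist 0.019
side 271 [[-69.4, -329.8, 82.2], [-68.8, -328.6, 87.7], [-62.2, -323.8, 93.8]] [  32.13539809 -283.28224879  169.08019652]
[ -69.36210789 -329.80188816   82.15286472] [  31.18240398 -303.06882936  107.14428283]
scene 423 [[-58.9, -316.1, 87.1], [-51.5, -312.2, 88.1], [-27.2, -309.2, 94.7]] [  68.03622975 -282.39098758  169.89270436]
[ -28.13297826 -310.70002597   87.11662948] [  43.30613011 -287.89162435  112.06096274]
```

```bash

python3 -m creep '[[[0,0,20],0.02],[[0,0,38],0.02],[[8,0,38],0.02],[[16,0,38],0.02],[[20,0,38],0.02]]'
python3 -m creep '[[[4,0,0],0],[[8,0,0],0],[[12,0,0],0],[[16,0,0],0],[[20,0,0],0]]'
python3 -m creep '[[[3,0,0],0],[[6,0,0],0],[[9,0,0],0],[[11,0,0],0],[[11,0,0],0]]'
python3 -m creep '[[[1,0,0],0],[[2,0,0],0],[[3,0,0],0],[[3,0,0],0]]'
python3 - <<'E'
from h import *
go(0,-241,115,-90)
c=shot('side');P=world(c)
m=(abs(P[...,2]-.1)<.012)&(c['z_map']>0)&(c['pixels'].min(-1)>130)&(abs(P[...,1])<.3)&(P[...,0]<.6)&(P[...,0]>.35)
r=cv2.minAreaRect(P[m][:,:2].astype(np.float32)*1000);print(r,tob(np.array(r[0])/1000))
E
```

```text
clock: 3.38
position: [0.4969, -0.281, 0.1173]
ee_rot: [0.68, 0.734, 0.001, 0.0]
ft_force: [0.0, 1.3, -0.0]
grip_width: 0.601
grasp_force: 0.0
clock: 3.8
position: [0.4952, -0.2631, 0.117]
ee_rot: [0.681, 0.733, 0.0, 0.001]
ft_force: [0.6, -5.7, 2.0]
grip_width: 0.596
grasp_force: 0.0
clock: 4.22
position: [0.4942, -0.2513, 0.1164]
ee_rot: [0.68, 0.733, 0.0, 0.001]
ft_force: [-0.4, -3.6, 1.7]
grip_width: 0.598
grasp_force: 0.0
clock: 4.55
position: [0.4938, -0.2484, 0.116]
ee_rot: [0.681, 0.733, 0.0, 0.0]
ft_force: [0.3, -4.2, 2.2]
grip_width: 0.601
grasp_force: 0.0
4.55 pos [ 0.4938 -0.2484  0.116 ] 
 [[-0.074  0.997  0.   ]
 [ 0.997  0.074 -0.   ]
 [-0.     0.    -1.   ]] 
F [ 0.3 -4.2  2.2] 0.6013794293949819 0.0 q [-0.29  0.47  0.82  1.89 -0.41  0.96  0.79]
board xy [   1.2 -245.1] phi -90.42 shift [ 4.1 -1.2  1. ] dist 4.0 twist -0.007
((487.8283386230469, -182.21197509765625), (101.2362289428711, 91.4675521850586), 4.8723931312561035) [   0.64733605 -178.65248631]
```

```bash

python3 -m creep '[[[1,0,0],0],[[2,0,0],0],[[2,0,0],0]]'
python3 -m creep '[[[1,0,0],0],[[2,0,0],0],[[2,0,0],0]]'
python3 -m creep '[[[1,0,0],0],[[2,0,0],0],[[2,0,0],0]]'
```

```text
clock: 4.85
position: [0.4936, -0.2461, 0.1159]
ee_rot: [0.68, 0.733, 0.0, -0.0]
ft_force: [0.2, -4.7, 3.0]
grip_width: 0.601
grasp_force: 0.0
clock: 5.1
position: [0.4935, -0.2446, 0.1161]
ee_rot: [0.68, 0.733, -0.0, 0.0]
ft_force: [0.7, -6.9, 2.7]
grip_width: 0.598
grasp_force: 0.0
clock: 5.35
position: [0.4937, -0.2434, 0.1165]
ee_rot: [0.681, 0.733, -0.0, 0.001]
ft_force: [0.5, -9.4, 4.5]
grip_width: 0.6
grasp_force: 0.0
```

```bash

python3 -m creep '[[[-8,0,0],0],[[-25,0,-10],0],[[-25,0,-40],0],[[-25,0,-70],0],[[-25,0,-70],-0.1]]' 1.0
python3 -m creep '[[[10,10,0],-0.11],[[20,20,0],-0.22],[[30,30,0],-0.33],[[36,40,0],-0.44],[[36,40,0],-0.55]]'
python3 -m creep '[[[0,0,0],-0.11],[[0,0,0],-0.22],[[0,0,0],-0.22]]'
python3 - <<'E'
from h import *
go(42,-228,187,-40)
c=shot('side');P=world(c)
m=(abs(P[...,2]-.1)<.008)&(c['z_map']>0)&(c['pixels'].min(-1)>130)&(abs(P[...,1])<.3)&(P[...,0]<.6)&(P[...,0]>.35)
r=cv2.minAreaRect(P[m][:,:2].astype(np.float32)*1000);print(r,tob(np.array(r[0])/1000))
c=shot('wrist','w2.png')
E
```

```text
clock: 5.77
position: [0.4965, -0.2681, 0.1901]
ee_rot: [0.644, 0.765, 0.001, 0.002]
ft_force: [0.4, -1.1, 1.5]
grip_width: 0.996
grasp_force: 0.0
clock: 6.18
position: [0.5298, -0.2214, 0.1851]
ee_rot: [0.406, 0.914, 0.001, -0.001]
ft_force: [-0.0, -0.1, -0.4]
grip_width: 0.998
grasp_force: 0.0
clock: 6.43
position: [0.528, -0.2241, 0.1853]
ee_rot: [0.305, 0.952, 0.001, -0.001]
ft_force: [-0.4, 0.1, -0.3]
grip_width: 0.998
grasp_force: 0.0
6.43 pos [ 0.528  -0.2241  0.1853] 
 [[-0.813  0.582 -0.001]
 [ 0.582  0.813  0.002]
 [ 0.002  0.001 -1.   ]] 
F [-0.4  0.1 -0.3] 0.9975171433710721 0.0 q [-0.24  0.37  0.68  1.77 -0.26  1.09  1.48]
board xy [  37.3 -223.6] phi -40.23 shift [-6.4 -0.3 -1.7] dist 7.0 twist -0.004
((487.672607421875, -184.05474853515625), (100.9303970336914, 100.31727600097656), 4.392881870269775) [   0.3427261  -180.47656934]
```

View pics/w2.png

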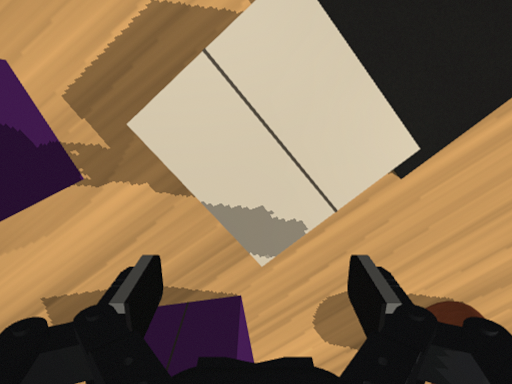

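```bash

python3 -m creep '[[[-4,3,10],0],[[-4,3,25],0],[[-4,3,43],0],[[-4,3,43],0]]'
python3 -m creep '[[[2,2.5,0],0],[[5,6,0],0],[[8,9.5,0],0],[[10,12,0],0],[[10,12,0],0]]'
python3 -m creep '[[[0.6,0.8,0],0],[[1.3,1.5,0],0],[[1.9,2.3,0],0],[[1.9,2.3,0],0]]'
python3 -c "from h import *; go(42,-204.5,142,-40)"
```

```text
clock: 6.87
position: [0.532, -0.2236, 0.1391]
ee_rot: [0.309, 0.951, -0.0, -0.003]
ft_force: [-1.6, 0.8, -0.2]
grip_width: 0.999
grasp_force: 0.0
clock: 7.28
position: [0.5328, -0.2079, 0.1435]
ee_rot: [0.308, 0.951, 0.0, 0.0]
ft_force: [-0.4, 0.4, -0.4]
grip_width: 1.003
grasp_force: 0.0
clock: 7.62
position: [0.5321, -0.206, 0.1429]
ee_rot: [0.308, 0.951, 0.0, 0.0]
ft_force: [-0.3, 0.6, -0.3]
grip_width: 1.002
grasp_force: 0.0
7.62 pos [ 0.5321 -0.206   0.1429] 
 [[-0.81   0.587  0.   ]
 [ 0.587  0.81   0.   ]
 [ 0.     0.    -1.   ]] 
F [-0.3  0.6 -0.3] 1.0019854640090506 0.0 q [-0.25  0.42  0.65  1.81 -0.3   1.01  1.47]
board xy [  42.8 -206. ] phi -40.56 shift [1.6 0.6 0.9] dist 2.0 twist -0.01
```

```bash

python3 -m creep '[[[1.9,2.3,0],0],[[3.2,3.8,-4],0],[[4.8,5.7,-7],0],[[6.4,7.7,-10],0],[[7.7,9.2,-13],0]]'
cat >> h.py <<'E'
def tilt(cam='side',png=None):
    """tilt of mould: light pixels in board frame; plane normals (RANSAC-free: local normals clustered)"""
    c=shot(cam,png);P=world(c);B=np.stack([(P[...,:2]-BO)@BX,(P[...,:2]-BO)@BY,P[...,2]],-1)*1000
    rgb=c['pixels'].astype(int); sat=rgb.max(-1)-rgb.min(-1)
    m=(c['z_map']>0)&(abs(B[...,0])<75)&(B[...,1]>-300)&(B[...,1]<90)&(B[...,2]>8)&(sat<35)&(rgb.min(-1)>55)
    k=3;du=np.roll(B,-k,1)-np.roll(B,k,1);dv=np.roll(B,-k,0)-np.roll(B,k,0)
    n=np.cross(dv,du);n/=np.linalg.norm(n,axis=-1,keepdims=True)+1e-9
    m2=cv2.erode(m.astype(np.uint8),np.ones((9,9)))>0
    N=n[m2]; Q=B[m2]; cen=c['extrinsics']; 
    cam0=np.linalg.inv(cen)[:3,3]; d=np.r_[(cam0[:2]-BO)@BX,(cam0[:2]-BO)@BY,cam0[2]]*1000
    N*=np.sign(((d-Q)*N).sum(1))[:,None]
    while len(N)>60:
        # mode
        best=max(range(0,len(N),max(1,len(N)//60)),key=lambda i:((N@N[i])>.985).sum())
        s=(N@N[best])>.985
        if s.sum()<60: break
        a=N[s].mean(0);a/=np.linalg.norm(a);print(cam,'normal',a.round(3),'n',s.sum(),'at',Q[s].mean(0).round(0),'theta_yz',np.degrees(np.arctan2(a[1],a[2])).round(1))
        N,Q=N[~s],Q[~s]
    q=B[m]; print('extents',np.percentile(q,[1,99],0).round(0).tolist())
E
python3 -c "from h import *; go(42,-192,155,-40); tilt()"
```

```text
clock: 8.03
position: [0.5311, -0.194, 0.1563]
ee_rot: [0.308, 0.951, -0.0, 0.0]
ft_force: [-0.1, -1.5, -1.1]
grip_width: 1.001
grasp_force: 0.9
8.03 pos [ 0.5311 -0.194   0.1563] 
 [[-0.81   0.587  0.   ]
 [ 0.587  0.81  -0.   ]
 [-0.    -0.    -1.   ]] 
F [-0.1 -1.5 -1.1] 1.0010185088036134 0.9087694133631885 q [-0.28  0.39  0.66  1.82 -0.27  1.03  1.43]
board xy [  42.8 -194. ] phi -40.57 shift [1.9 0.9 1.3] dist 2.0 twist -0.01
side normal [-0.543 -0.84   0.011] n 1384 at [ -18. -210.  445.] theta_yz -89.3
side normal [0.057 0.065 0.996] n 645 at [  -5. -177.  152.] theta_yz 3.7
side normal [ 0.098 -0.652  0.752] n 456 at [ -34. -174.  514.] theta_yz -40.9
side normal [ 0.271 -0.442  0.855] n 435 at [ -17. -176.  515.] theta_yz -27.3
side normal [-0.362 -0.885  0.293] n 369 at [ -35. -196.  489.] theta_yz -71.7
side normal [-0.747 -0.665  0.011] n 317 at [  -7. -214.  389.] theta_yz -89.0
side normal [-0.123 -0.817  0.563] n 344 at [ -39. -183.  505.] theta_yz -55.5
side normal [-0.999 -0.033  0.015] n 310 at [ -34. -189.  145.] theta_yz -65.4
side normal [-0.118  0.19   0.975] n
[... 568 characters left out ...]
  198.] theta_yz -4.4
side normal [-0.579 -0.762  0.29 ] n 119 at [ -26. -204.  474.] theta_yz -69.2
side normal [-0.367 -0.766  0.528] n 96 at [ -36. -191.  500.] theta_yz -55.4
side normal [-0.68  -0.631 -0.374] n 78 at [ -20. -205.  413.] theta_yz -120.6
side normal [-0.078 -0.488  0.869] n 77 at [ -23. -188.  483.] theta_yz -29.3
side normal [-0.081 -0.916  0.393] n 71 at [ -45. -185.  459.] theta_yz -66.8
side normal [ 0.237 -0.697  0.677] n 70 at [ -36. -168.  525.] theta_yz -45.8
side normal [ 0.218 -0.194  0.957] n 63 at [  13. -201.  440.] theta_yz -11.4
side normal [-0.986  0.167  0.03 ] n 60 at [ -12. -186.  270.] theta_yz 79.9
extents [[-73.0, -257.0, 14.0], [67.0, -69.0, 556.0]]
```

```bash
sed -i 's/(B\[...,2\]>8)&(sat<35)&(rgb.min(-1)>55)/(B[...,2]>8)\&(B[...,2]<165)\&(sat<40)\&(rgb.min(-1)>75)/; s/np.ones((9,9))/np.ones((7,7))/; s/k=3;/k=2;/' h.py
python3 - <<'E'
from h import *
tilt('side'); tilt('scene','s3.png')
a=dict(np.load('side.npz'))['pixels'][120:340,150:400]; b=dict(np.load('scene.npz'))['pixels'][80:300,100:350]
cv2.imwrite('pics/c3.png',cv2.resize(np.hstack([a,b])[:,:,::-1],None,fx=1.6,fy=1.6))
E
```

```text
side normal [-0.012  0.155  0.988] n 449 at [  -6. -167.  104.] theta_yz 8.9
side normal [-1.     0.006  0.009] n 361 at [ -49. -178.   73.] theta_yz 34.8
side normal [-0.01  -0.994  0.111] n 298 at [ -11. -224.   71.] theta_yz -83.6
side normal [0.159 0.011 0.987] n 193 at [  -7. -168.  104.] theta_yz 0.7
side normal [-0.244  0.071  0.967] n 112 at [ -16. -171.  105.] theta_yz 4.2
side normal [-0.029 -0.124  0.992] n 79 at [ -11. -171.  105.] theta_yz -7.1
extents [[-50.0, -230.0, 12.0], [49.0, -80.0, 111.0]]
scene normal [ 0.999 -0.002 -0.045] n 284 at [  49. -175.   57.] theta_yz -177.4
scene normal [ 0.978 -0.195  0.077] n 103 at [  49. -176.   56.] theta_yz -68.3
scene normal [0.968 0.246 0.037] n 91 at [  49. -176.   63.] theta_yz 81.4
extents [[-45.0, -224.0, 10.0], [52.0, -121.0, 137.0]]
```

View pics/c3.png

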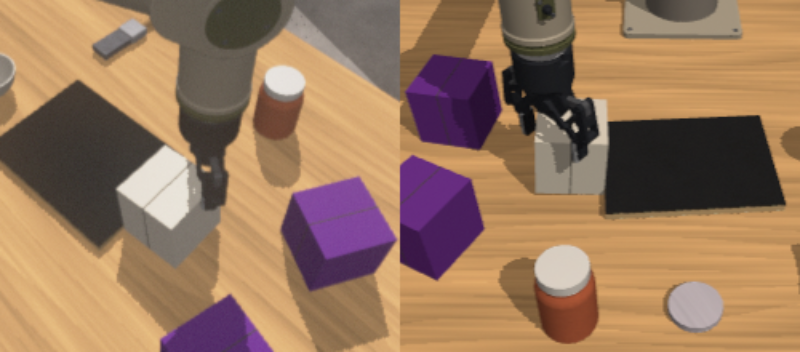

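```bash

python3 -m creep '[[[2.9,3.4,-4.5],0],[[5.8,6.9,-8.5],0],[[8.7,10.3,-12],0],[[11.6,13.8,-15.5],0],[[14.1,16.9,-18],0]]'
python3 -m creep '[[[0,0,0],0]]'
python3 -c "from h import *; go(42,-172,174.6,-40); tilt()"
```

```text
clock: 8.6
position: [0.5298, -0.1716, 0.1745]
ee_rot: [0.308, 0.951, 0.0, 0.0]
ft_force: [-1.0, -2.9, 1.3]
grip_width: 1.0
grasp_force: 1.6
clock: 8.68
position: [0.53, -0.1713, 0.1746]
ee_rot: [0.308, 0.951, 0.0, 0.0]
ft_force: [-1.1, -3.0, 2.5]
grip_width: 1.0
grasp_force: 1.8
8.68 pos [ 0.53   -0.1713  0.1746] 
 [[-0.811  0.586  0.001]
 [ 0.586  0.811  0.   ]
 [-0.     0.001 -1.   ]] 
F [-1.1 -3.   2.5] 0.9997644849458667 1.763985464349389 q [-0.33  0.34  0.67  1.83 -0.24  1.06  1.37]
board xy [  43.5 -171.2] phi -40.49 shift [ 0.6 -1.6  0. ] dist 2.0 twist -0.009
side normal [-0.002  0.353  0.936] n 511 at [  -3. -150.  111.] theta_yz 20.7
side normal [-0.    -0.938  0.347] n 439 at [  -6. -211.   84.] theta_yz -69.7
side normal [-1.    -0.001  0.008] n 336 at [ -49. -172.   73.] theta_yz -7.9
side normal [0.139 0.188 0.972] n 105 at [ -10. -150.  111.] theta_yz 11.0
side normal [-0.177  0.446  0.878] n 87 at [  -6. -150.  111.] theta_yz 26.9
extents [[-50.0, -228.0, 14.0], [49.0, -61.0, 128.0]]
```

```bash

python3 -m creep '[[[5.7,0.6,-0.3],-0.11],[[12.2,0.5,-0.6],-0.23],[[18.2,-0.1,-1],-0.35],[[23.9,-1.1,-1],-0.47],[[29.1,-2.7,-1],-0.59]]'
python3 -c "from h import *; go(15,-153,176,0); tilt()"
```

```text
clock: 9.15
position: [0.505, -0.1572, 0.1752]
ee_rot: [0.015, 1.0, -0.0, 0.001]
ft_force: [2.6, -2.7, 2.0]
grip_width: 0.999
grasp_force: 1.8
9.15 pos [ 0.505  -0.1572  0.1752] 
 [[-1.     0.03   0.002]
 [ 0.03   1.    -0.   ]
 [-0.002 -0.    -1.   ]] 
F [ 2.6 -2.7  2. ] 0.9990408749282521 1.7924138135276735 q [-0.29  0.26  0.57  1.89 -0.16  1.03  1.89]
board xy [  19.8 -155.2] phi -6.39 shift [ 5.   1.6 -0.8] dist 5.0 twist -0.112
side normal [-0.001 -0.934  0.358] n 494 at [ -11. -211.   84.] theta_yz -69.0
side normal [0.018 0.348 0.937] n 458 at [  -6. -151.  112.] theta_yz 20.4
side normal [-1.     0.01   0.003] n 397 at [ -49. -169.   77.] theta_yz 75.5
side normal [-0.165  0.437  0.884] n 119 at [  -5. -153.  113.] theta_yz 26.3
side normal [-0.174 -0.955  0.242] n 73 at [  -9. -209.   88.] theta_yz -75.8
side normal [0.187 0.206 0.961] n 71 at [  -7. -150.  112.] theta_yz 12.1
extents [[-50.0, -228.0, 15.0], [47.0, -61.0, 132.0]]
```

```bash

python3 -m creep '[[[2.5,1,-1],-0.06],[[5,2,-1.5],-0.112],[[5,2,-1.5],-0.112]]'
python3 -m creep '[[[0,-3,-1.5],0],[[0,-7,-3.5],0],[[0,-10.5,-5.5],0]]' 0.75
python3 -m creep '[[[0,-3,-2],0],[[0,-6,-4],0],[[0,-9,-6],0]]' 0.53
python3 -c "from h import *; go(15,-175,188,0); tilt('side','p4.png')"
```

```text
clock: 9.45
position: [0.4998, -0.1552, 0.1766]
ee_rot: [-0.037, 0.999, 0.0, 0.0]
ft_force: [1.2, -2.8, 0.6]
grip_width: 1.001
grasp_force: 1.3
clock: 9.7
position: [0.501, -0.1675, 0.1829]
ee_rot: [-0.035, 0.999, -0.001, 0.001]
ft_force: [0.7, -1.4, 0.1]
grip_width: 0.751
grasp_force: 0.6
clock: 9.95
position: [0.5012, -0.1755, 0.1883]
ee_rot: [-0.035, 0.999, -0.0, 0.0]
ft_force: [1.2, -1.7, -1.1]
grip_width: 0.531
grasp_force: 0.6
9.95 pos [ 0.5012 -0.1755  0.1883] 
 [[-0.997 -0.071  0.   ]
 [-0.071  0.997 -0.   ]
 [-0.    -0.    -1.   ]] 
F [ 1.2 -1.7 -1.1] 0.5305128318212685 0.5617252269439632 q [-0.25  0.24  0.57  1.88 -0.15  1.06  2.02]
board xy [  14.6 -173.1] phi -0.59 shift [-0.5 -1.9  0.3] dist 2.0 twist -0.01
side normal [ 0.003 -0.933  0.36 ] n 467 at [ -13. -209.   87.] theta_yz -68.9
side normal [-1.     0.     0.003] n 401 at [ -49. -169.   77.] theta_yz 8.2
side normal [-0.013  0.359  0.933] n 416 at [ -11. -153.  113.] theta_yz 21.1
side normal [0.181 0.282 0.942] n 92 at [ -16. -158.  115.] theta_yz 16.7
side normal [-0.212 -0.934  0.286] n 88 at [ -19. -208.   90.] theta_yz -73.0
side normal [ 0.179 -0.867  0.465] n 84 at [ -15. -209.   88.] theta_yz -61.8
side normal [-0.212  0.413  0.885] n 73 at [ -14. -159.  115.] theta_yz 25.0
extents [[-50.0, -228.0, 14.0], [48.0, -60.0, 141.0]]
```

View pics/p4.png

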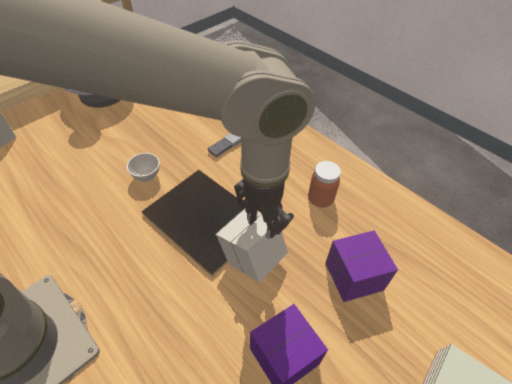

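```bash
cat >> h.py <<'E'
def table(pv,h,w,ln,slack,ths):
    o=manip.get_obs(); p=tob(o['position'])[1]; z=o['position'][2]*1000
    for d in ths:
        t=np.radians(d);c,s=np.cos(t),np.sin(t)
        Y=pv-100*c+h*s+w/2*np.cos(2*t); Z=15+h*c+100*s-w/2*np.sin(2*t)+ln+slack
        print(d,'TCP',round(Y,1),round(Z,1),' dy %.1f dtz %.1f'%(Y-p,-(Z-z)))
E
python3 -c "from h import *; table(-130,85,45,67.5,2,range(21,91,3))"
```

```text
21 TCP -176.2 184.6  dy -3.1 dtz 3.6
24 TCP -171.7 186.1  dy 1.3 dtz 2.2
27 TCP -167.3 187.4  dy 5.8 dtz 0.8
30 TCP -162.9 188.6  dy 10.2 dtz -0.4
33 TCP -158.4 189.7  dy 14.6 dtz -1.4
36 TCP -154.0 190.6  dy 19.1 dtz -2.4
39 TCP -149.5 191.5  dy 23.5 dtz -3.2
42 TCP -145.1 192.2  dy 28.0 dtz -3.9
45 TCP -140.6 192.8  dy 32.5 dtz -4.6
48 TCP -136.1 193.3  dy 37.0 dtz -5.1
51 TCP -131.6 193.7  dy 41.5 dtz -5.4
54 TCP -127.0 194.0  dy 46.1 dtz -5.7
57 TCP -122.3 194.1  dy 50.7 dtz -5.8
60 TCP -117.6 194.1  dy 55.4 dtz -5.9
63 TCP -112.9 194.0  dy 60.2 dtz -5.7
66 TCP -108.1 193.7  dy 65.0 dtz -5.4
69 TCP -103.2 193.3  dy 69.9 dtz -5.0
72 TCP -98.3 192.6  dy 74.8 dtz -4.4
75 TCP -93.3 191.8  dy 79.8 dtz -3.6
78 TCP -88.2 190.8  dy 84.9 dtz -2.6
81 TCP -83.1 189.6  dy 90.0 dtz -1.4
84 TCP -77.9 188.2  dy 95.1 dtz 0.1
87 TCP -72.7 186.5  dy 100.3 dtz 1.8
90 TCP -67.5 184.5  dy 105.6 dtz 3.8
```

```bash

python3 -m creep '[[[0,4,0.8],0],[[0,8,0.5],0],[[0,12,-0.5],0],[[0,16,-1.5],0],[[0,20,-2.4],0]]'
python3 -m creep '[[[0,4,-0.6],0],[[0,8,-1.2],0],[[0,12,-1.8],0],[[0,16,-2.4],0],[[0,16,-2.4],0]]'
python3 -c "from h import *; table(-130,85,45,67.5,2,range(42,91,6));tilt();tilt('scene')"
```

```text
clock: 10.42
position: [0.5015, -0.1606, 0.1946]
ee_rot: [-0.034, 0.999, -0.004, 0.004]
ft_force: [-7.2, -22.5, 41.0]
grip_width: 0.53
grasp_force: 18.8
clock: 10.83
position: [0.5022, -0.1457, 0.2003]
ee_rot: [-0.034, 0.999, -0.004, 0.007]
ft_force: [-11.0, -21.9, 61.6]
grip_width: 0.527
grasp_force: 26.3
42 TCP -145.1 192.2  dy -1.6 dtz 8.1
48 TCP -136.1 193.3  dy 7.4 dtz 7.0
54 TCP -127.0 194.0  dy 16.5 dtz 6.3
60 TCP -117.6 194.1  dy 25.8 dtz 6.2
66 TCP -108.1 193.7  dy 35.4 dtz 6.6
72 TCP -98.3 192.6  dy 45.2 dtz 7.6
78 TCP -88.2 190.8  dy 55.3 dtz 9.4
84 TCP -77.9 188.2  dy 65.5 dtz 12.1
90 TCP -67.5 184.5  dy 76.0 dtz 15.8
side normal [ 0.051 -0.825  0.562] n 478 at [  -1. -192.  100.] theta_yz -55.7
side normal [0.017 0.575 0.818] n 442 at [  -9. -128.  116.] theta_yz 35.1
side normal [-0.999 -0.021  0.029] n 278 at [ -46. -155.   81.] theta_yz -36.0
side normal [-0.154 -0.865  0.477] n 166 at [  -7. -194.   99.] theta_yz -61.1
side normal [ 0.145 -0.695  0.704] n 137 at [  -4. -190.  104.] theta_yz -44.6
side normal [-0.156 -0.709  0.687] n 70 at [  -4. -190.  104.] theta_yz -45.9
extents [[-48.0, -219.0, 15.0], [52.0, -46.0, 144.0]]
scene normal [ 0.998  0.033 -0.059] n 389 at [  51. -151.   81.] theta_yz 150.6
scene normal [-0.005  0.578  0.816] n 385 at [  12. -128.  118.] theta_yz 35.3
scene normal [ 0.035 -0.812  0.582] n 237 at [  21. -192.   99.] theta_yz -54.4
scene normal [ 0.978 -0.21  -0.004] n 156 at [  51. -156.   84.] theta_yz -91.2
scene normal [0.969 0.229 0.09 ] n 119 at [  51. -151.   84.] theta_yz 68.6
scene normal [0.147 0.709 0.69 ] n 87 at [  17. -128.  118.] theta_yz 45.8
scene normal [ 0.977 -0.052  0.206] n 84 at [  51. -152.   85.] theta_yz -14.1
scene normal [-0.039  0.389  0.921] n 71 at [  16. -128.  117.] theta_yz 22.9
extents [[-45.0, -216.0, 16.0], [54.0, -83.0, 152.0]]
```

```bash

python3 -m creep '[[[0,1,-4],0],[[0,2,-8],0],[[0,2,-8],0]]'
python3 -c "from h import *; go(15,-143,204,0);tilt();tilt('scene')"
```

```text
clock: 11.18
position: [0.4995, -0.1383, 0.2035]
ee_rot: [-0.036, 0.999, -0.001, 0.002]
ft_force: [-5.7, -8.3, 27.6]
grip_width: 0.529
grasp_force: 11.9
11.18 pos [ 0.4995 -0.1383  0.2035] 
 [[-0.997 -0.072  0.004]
 [-0.072  0.997 -0.001]
 [-0.004 -0.002 -1.   ]] 
F [-5.7 -8.3 27.6] 0.5291236884328928 11.909025823697448 q [-0.32  0.19  0.56  1.89 -0.11  1.08  1.92]
board xy [  15.8 -135.8] phi -0.53 shift [ 0.8 -7.2 -0.5] dist 7.0 twist -0.009
side normal [ 0.015 -0.769  0.639] n 438 at [  -4. -184.  106.] theta_yz -50.3
side normal [0.004 0.633 0.774] n 413 at [ -10. -121.  116.] theta_yz 39.2
side normal [-1.    -0.007  0.017] n 323 at [ -48. -155.   89.] theta_yz -23.8
side normal [-0.198 -0.819  0.538] n 124 at [  -4. -185.  104.] theta_yz -56.7
side normal [ 0.209 -0.724  0.658] n 113 at [  -8. -184.  106.] theta_yz -47.7
side normal [-0.053 -0.59   0.805] n 96 at [  -5. -183.  107.] theta_yz -36.2
side normal [ 0.027 -0.898  0.44 ] n 68 at [  -2. -180.  111.] theta_yz -63.9
extents [[-49.0, -216.0, 15.0], [49.0, -42.0, 144.0]]
scene normal [0.002 0.618 0.786] n 395 at [  12. -123.  119.] theta_yz 38.2
scene normal [ 0.999  0.034 -0.018] n 387 at [  50. -148.   81.] theta_yz 117.8
scene normal [ 0.024 -0.772  0.635] n 250 at [  18. -186.  105.] theta_yz -50.6
scene normal [ 0.978 -0.209  0.024] n 158 at [  50. -153.   82.] theta_yz -83.4
scene normal [ 0.964  0.256 -0.068] n 97 at [  50. -149.   80.] theta_yz 104.8
scene normal [0.097 0.758 0.645] n 85 at [  17. -120.  117.] theta_yz 49.6
scene normal [0.97  0.105 0.217] n 72 at [  50. -148.   84.] theta_yz 25.7
extents [[-47.0, -213.0, 16.0], [52.0, -78.0, 153.0]]
```

```bash

python3 -m creep '[[[0,-2,-3],0],[[0,-4,-4],0],[[0,-6,-5],0]]' 0.4
python3 -m creep '[[[0,-2,-0.5],0],[[0,-5,-1],0],[[0,-8,-2],0],[[0,-8,-2],0]]' 0.22
python3 - <<'E'
from h import *; go(15,-150,206,0);tilt();tilt('scene')
a=dict(np.load('side.npz'))['pixels'][170:320,180:330]; b=dict(np.load('scene.npz'))['pixels'][80:230,130:280]
cv2.imwrite('pics/c5.png',cv2.resize(np.hstack([a,b])[:,:,::-1],None,fx=2.6,fy=2.6))
E
```

```text
clock: 11.53
position: [0.4989, -0.1428, 0.2063]
ee_rot: [-0.037, 0.999, 0.0, 0.0]
ft_force: [-1.4, -0.8, 3.5]
grip_width: 0.4
grasp_force: 1.8
clock: 11.87
position: [0.4991, -0.1508, 0.2073]
ee_rot: [-0.037, 0.999, 0.0, -0.0]
ft_force: [-0.7, -1.2, -0.2]
grip_width: 0.225
grasp_force: 0.1
11.87 pos [ 0.4991 -0.1508  0.2073] 
 [[-0.997 -0.074 -0.001]
 [-0.074  0.997  0.   ]
 [ 0.001  0.    -1.   ]] 
F [-0.7 -1.2 -0.2] 0.2247387268869099 0.09536092591588385 q [-0.3   0.2   0.56  1.88 -0.12  1.1   1.95]
board xy [  14.4 -148.3] phi -0.38 shift [-0.6 -1.7  1.3] dist 2.0 twist -0.007
side normal [ 0.018 -0.762  0.647] n 399 at [  -3. -186.  104.] theta_yz -49.7
side normal [-1.    -0.008  0.003] n 330 at [ -48. -156.   83.] theta_yz -70.0
side normal [-0.01   0.658  0.753] n 310 at [ -16. -119.  110.] theta_yz 41.2
side normal [ 0.147 -0.612  0.777] n 121 at [  -8. -183.  107.] theta_yz -38.2
side normal [-0.18  -0.812  0.555] n 114 at [  -4. -185.  105.] theta_yz -55.6
side normal [-0.13  -0.604  0.787] n 61 at [  -4. -185.  105.] theta_yz -37.5
side normal [ 0.153 -0.824  0.546] n 71 at [  -3. -184.  107.] theta_yz -56.5
extents [[-49.0, -218.0, 15.0], [49.0, -47.0, 146.0]]
scene normal [ 0.999  0.013 -0.035] n 423 at [  50. -148.   79.] theta_yz 160.1
scene normal [0.006 0.67  0.743] n 249 at [  14. -114.  108.] theta_yz 42.1
scene normal [ 0.981 -0.158  0.109] n 171 at [  50. -151.   83.] theta_yz -55.4
scene normal [ 0.018 -0.753  0.658] n 172 at [  10. -188.  102.] theta_yz -48.9
scene normal [0.972 0.228 0.065] n 128 at [  50. -148.   80.] theta_yz 74.2
scene normal [ 0.971 -0.21  -0.111] n 69 at [  49. -144.   78.] theta_yz -117.9
extents [[-46.0, -215.0, 16.0], [52.0, -79.0, 153.0]]
```

View pics/c5.png

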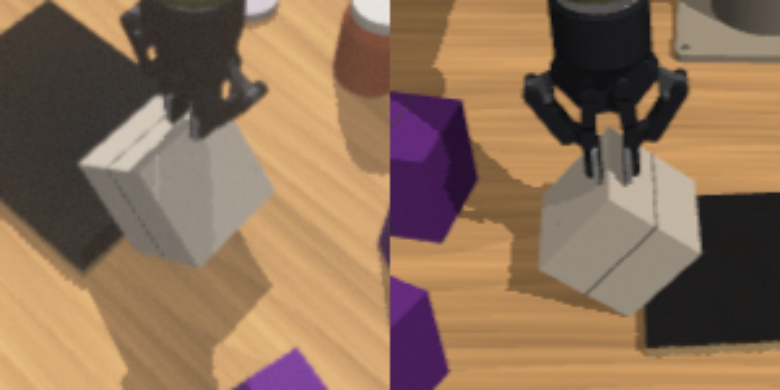

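```bash
python3 -c "from h import *; table(-130,85,19,71.8,1,range(41,92,4))"
```

```text
41 TCP -148.4 208.1  dy -0.5 dtz -0.8
45 TCP -140.6 209.1  dy 7.3 dtz -1.8
49 TCP -132.8 209.6  dy 15.1 dtz -2.3
53 TCP -124.9 209.7  dy 23.0 dtz -2.4
57 TCP -117.0 209.3  dy 30.9 dtz -2.0
61 TCP -109.2 208.4  dy 38.7 dtz -1.1
65 TCP -101.3 207.1  dy 46.6 dtz 0.2
69 TCP -93.5 205.3  dy 54.4 dtz 2.0
73 TCP -85.8 203.0  dy 62.1 dtz 4.3
77 TCP -78.2 200.2  dy 69.7 dtz 7.1
81 TCP -70.7 196.9  dy 77.2 dtz 10.4
85 TCP -63.4 193.2  dy 84.5 dtz 14.1
89 TCP -56.3 188.9  dy 91.6 dtz 18.4
```

```bash

python3 -m creep '[[[0,4.6,-1],0],[[0,9.2,-1.7],0],[[0,13.8,-2.2],0],[[0,18.4,-2.4],0],[[0,23,-2.4],0]]'
python3 -c "from h import *; tilt();table(-130,85,19,71.8,1,range(53,92,4))"
```

```text
clock: 12.38
position: [0.4976, -0.1271, 0.2103]
ee_rot: [-0.038, 0.999, 0.0, 0.0]
ft_force: [-0.6, -0.5, 5.1]
grip_width: 0.218
grasp_force: 2.0
side normal [ 0.013 -0.618  0.786] n 421 at [  -5. -168.  112.] theta_yz -38.2
side normal [-1.    -0.004  0.006] n 315 at [ -48. -140.   82.] theta_yz -35.9
side normal [-0.112 -0.76   0.64 ] n 137 at [  -9. -165.  114.] theta_yz -49.9
side normal [ 0.173 -0.46   0.871] n 133 at [  -6. -165.  114.] theta_yz -27.8
side normal [-0.266 -0.547  0.794] n 109 at [  -9. -167.  113.] theta_yz -34.5
side normal [ 0.175 -0.731  0.659] n 97 at [  -8. -163.  115.] theta_yz -48.0
side normal [-0.073 -0.364  0.929] n 72 at [ -13. -163.  116.] theta_yz -21.4
side normal [-0.015  0.769  0.639] n 73 at [ -26. -111.  119.] theta_yz 50.3
extents [[-49.0, -206.0, 15.0], [50.0, -41.0, 144.0]]
53 TCP -124.9 209.7  dy -1.4 dtz 0.6
57 TCP -117.0 209.3  dy 6.5 dtz 1.0
61 TCP -109.2 208.4  dy 14.4 dtz 1.9
65 TCP -101.3 207.1  dy 22.2 dtz 3.2
69 TCP -93.5 205.3  dy 30.0 dtz 5.0
73 TCP -85.8 203.0  dy 37.7 dtz 7.3
77 TCP -78.2 200.2  dy 45.3 dtz 10.1
81 TCP -70.7 196.9  dy 52.8 dtz 13.3
85 TCP -63.4 193.2  dy 60.1 dtz 17.1
89 TCP -56.3 188.9  dy 67.3 dtz 21.3
```

```bash

python3 -m creep '[[[0,4.4,0.6],0],[[0,8.8,1.2],0],[[0,13.3,1.6],0],[[0,17.7,2.2],0],[[0,22.2,3],0]]'
python3 -c "from h import *; tilt();table(-130,85,19,71.8,1,range(61,92,4))"
```

```text
clock: 12.85
position: [0.4968, -0.1051, 0.2084]
ee_rot: [-0.038, 0.999, 0.0, 0.001]
ft_force: [-3.3, 2.1, 15.5]
grip_width: 0.218
grasp_force: 6.2
side normal [ 0.07  -0.494  0.867] n 396 at [  -5. -153.  115.] theta_yz -29.7
side normal [-1.    -0.009  0.013] n 340 at [ -48. -136.   89.] theta_yz -35.2
side normal [ 0.019 -0.273  0.962] n 197 at [  -4. -151.  117.] theta_yz -15.9
side normal [-0.165 -0.584  0.795] n 170 at [  -6. -153.  116.] theta_yz -36.3
side normal [-0.265 -0.341  0.902] n 96 at [  -7. -152.  116.] theta_yz -20.7
side normal [ 0.06  -0.708  0.704] n 80 at [  -6. -155.  114.] theta_yz -45.2
side normal [ 0.269 -0.358  0.894] n 69 at [  -8. -153.  116.] theta_yz -21.8
extents [[-49.0, -193.0, 16.0], [50.0, -67.0, 147.0]]
61 TCP -109.2 208.4  dy -7.8 dtz -0.1
65 TCP -101.3 207.1  dy 0.0 dtz 1.2
69 TCP -93.5 205.3  dy 7.8 dtz 3.0
73 TCP -85.8 203.0  dy 15.5 dtz 5.3
77 TCP -78.2 200.2  dy 23.1 dtz 8.1
81 TCP -70.7 196.9  dy 30.6 dtz 11.4
85 TCP -63.4 193.2  dy 37.9 dtz 15.1
89 TCP -56.3 188.9  dy 45.1 dtz 19.4
```

```bash

python3 -m creep '[[[0,4,-0.5],0],[[0,8,0.5],0],[[0,12,1.5],0],[[0,15.5,3],0],[[0,15.5,3],0]]'
python3 -c "from h import *; tilt();table(-130,85,19,71.8,1,range(69,92,4))"
```

```text
clock: 13.32
position: [0.4945, -0.0889, 0.2035]
ee_rot: [-0.038, 0.999, 0.0, -0.0]
ft_force: [-0.2, 1.4, 0.3]
grip_width: 0.223
grasp_force: 0.6
side normal [-1.    -0.002  0.007] n 379 at [ -48. -119.   86.] theta_yz -13.3
side normal [ 0.046 -0.204  0.978] n 359 at [ -10. -134.  117.] theta_yz -11.8
side normal [ 0.108 -0.44   0.891] n 166 at [  -8. -137.  116.] theta_yz -26.3
side normal [-0.215 -0.166  0.962] n 153 at [  -9. -135.  116.] theta_yz -9.8
side normal [-0.185 -0.433  0.882] n 103 at [ -11. -135.  117.] theta_yz -26.1
side normal [-0.046  0.033  0.998] n 77 at [  -6. -137.  117.] theta_yz 1.9
side normal [ 0.278 -0.238  0.931] n 70 at [ -10. -134.  117.] theta_yz -14.3
extents [[-49.0, -175.0, 16.0], [49.0, -60.0, 143.0]]
69 TCP -93.5 205.3  dy -6.8 dtz -1.6
73 TCP -85.8 203.0  dy 0.9 dtz 0.7
77 TCP -78.2 200.2  dy 8.6 dtz 3.5
81 TCP -70.7 196.9  dy 16.0 dtz 6.8
85 TCP -63.4 193.2  dy 23.4 dtz 10.5
89 TCP -56.3 188.9  dy 30.5 dtz 14.8
```

```bash

python3 -m creep '[[[0,4,1],0],[[0,8,2.5],0],[[0,12,4.2],0],[[0,16,6],0],[[0,16,6],0]]'
python3 -m creep '[[[0,3,1.4],0],[[0,6,3],0],[[0,9,4.8],0],[[0,11,5.5],0],[[0,11,5.5],0]]'
python3 -c "from h import *; tilt();table(-130,85,19,71.8,1,range(77,92,4))"
```

```text
clock: 13.78
position: [0.4933, -0.0732, 0.1976]
ee_rot: [-0.038, 0.999, 0.0, -0.0]
ft_force: [-0.1, 0.2, 0.3]
grip_width: 0.222
grasp_force: 0.0
clock: 14.2
position: [0.4926, -0.0627, 0.1923]
ee_rot: [-0.038, 0.999, 0.0, -0.0]
ft_force: [0.4, -0.8, 0.4]
grip_width: 0.221
grasp_force: 0.0
side normal [0.071 0.008 0.997] n 404 at [  -8. -108.  113.] theta_yz 0.5
side normal [-1.     0.002  0.007] n 283 at [ -48. -104.   79.] theta_yz 16.3
side normal [-0.159  0.078  0.984] n 197 at [  -8. -108.  113.] theta_yz 4.6
side normal [ 0.    -1.     0.017] n 180 at [ -10. -151.   84.] theta_yz -89.0
side normal [-0.095 -0.195  0.976] n 120 at [ -11. -112.  112.] theta_yz -11.3
side normal [ 0.2   -0.211  0.957] n 69 at [  -7. -112.  113.] theta_yz -12.5
side normal [0.006 0.249 0.969] n 68 at [  -9. -112.  115.] theta_yz 14.4
extents [[-49.0, -152.0, 16.0], [49.0, -45.0, 130.0]]
77 TCP -78.2 200.2  dy -18.0 dtz -7.7
81 TCP -70.7 196.9  dy -10.5 dtz -4.5
85 TCP -63.4 193.2  dy -3.2 dtz -0.7
89 TCP -56.3 188.9  dy 4.0 dtz 3.5
```

```bash

python3 -m creep '[[[0,0,-10],0],[[0,0,-25],0],[[-5,-20,-25],0.1],[[-15,-45,-25],0.2],[[-27,-70,-25],0.32]]' 1.0
python3 -m creep '[[[3,-10,0],0.1],[[7,-20,0],0.2],[[7,-20,0],0.3],[[7,-20,0],0.38],[[7,-20,0],0.38]]'
python3 -c "from h import *; go(42,-148,157,-40); tilt();tilt('scene')"
```

```text
clock: 14.67
position: [0.5254, -0.1317, 0.219]
ee_rot: [0.124, 0.992, 0.0, 0.001]
ft_force: [0.7, -0.4, -0.0]
grip_width: 0.914
grasp_force: 0.0
clock: 15.08
position: [0.5133, -0.1491, 0.2184]
ee_rot: [0.309, 0.951, 0.0, 0.0]
ft_force: [0.3, 0.7, -0.7]
grip_width: 0.998
grasp_force: 0.0
15.08 pos [ 0.5133 -0.1491  0.2184] 
 [[-0.808  0.588  0.001]
 [ 0.588  0.808  0.   ]
 [-0.001  0.    -1.   ]] 
F [ 0.3  0.7 -0.7] 0.9977273097426058 0.0 q [-0.37  0.22  0.64  1.84 -0.15  1.13  1.27]
board xy [  28.8 -147.7] phi -40.7 shift [-10.2   8.4  61.4] dist 63.0 twist -0.012
side normal [0.021 0.015 1.   ] n 461 at [  -9. -100.  113.] theta_yz 0.8
side normal [-1.    -0.008  0.003] n 337 at [ -48. -106.   80.] theta_yz -69.0
side normal [ 0.148 -0.189  0.971] n 156 at [  -8. -106.  111.] theta_yz -11.0
side normal [-0.166  0.153  0.974] n 156 at [ -10. -102.  113.] theta_yz 8.9
side normal [-0.007 -1.     0.018] n 104 at [ -21. -151.   85.] theta_yz -88.9
side normal [-0.176 -0.189  0.966] n 101 at [ -11. -108.  114.] theta_yz -11.0
side normal [0.167 0.142 0.976] n 85 at [  -9. -106.  113.] theta_yz 8.3
extents [[-49.0, -152.0, 15.0], [50.0, 8.0, 117.0]]
scene normal [ 1.    -0.012 -0.024] n 334 at [  49. -102.   71.] theta_yz -154.3
scene normal [-0.015 -0.011  1.   ] n 279 at [  8. -94. 116.] theta_yz -0.6
scene normal [ 0.975  0.221 -0.014] n 85 at [ 49. -97.  69.] theta_yz 93.7
scene normal [ 0.976 -0.182  0.119] n 78 at [  49. -101.   70.] theta_yz -56.8
scene normal [0.037 0.239 0.97 ] n 70 at [  8. -94. 116.] theta_yz 13.9
scene normal [-0.022 -0.224  0.974] n 64 at [ 13. -95. 116.] theta_yz -12.9
extents [[-45.0, -148.0, 17.0], [52.0, -49.0, 118.0]]
```

```bash

python3 -m creep '[[[-10,8,10],0],[[-10,8,30],0],[[-10,8,50],0],[[-10,8,61],0],[[-10,8,61],0]]'
python3 -m creep '[[[3,3.5,0],0],[[6,7,0],0],[[9,11,0],0],[[12.5,14.9,0],0],[[12.5,14.9,0],0]]'
python3 -c "from h import *; go(42,-125.5,157,-40)"
```

```text
clock: 15.6
position: [0.5249, -0.1477, 0.1546]
ee_rot: [0.306, 0.952, -0.0, -0.002]
ft_force: [-0.9, -0.4, 0.7]
grip_width: 0.998
grasp_force: 0.0
clock: 16.02
position: [0.525, -0.127, 0.1572]
ee_rot: [0.306, 0.952, 0.001, 0.0]
ft_force: [0.0, 0.9, -0.5]
grip_width: 1.004
grasp_force: 0.0
16.02 pos [ 0.525  -0.127   0.1572] 
 [[-0.812  0.583  0.001]
 [ 0.583  0.812  0.001]
 [-0.     0.001 -1.   ]] 
F [ 0.   0.9 -0.5] 1.003743667204662 0.0 q [-0.37  0.32  0.61  1.88 -0.21  1.01  1.28]
board xy [  42.2 -126.7] phi -40.33 shift [0.9 0.8 0.2] dist 1.0 twist -0.006
```

```bash

python3 -m creep '[[[1.9,2.3,-0.5],0],[[3.9,4.6,-4],0],[[5.8,6.9,-7.5],0],[[7.7,9.2,-11],0],[[9.3,11.1,-14],0]]'
python3 -c "from h import *; go(42,-87.5,188.5,-40);tilt()" | grep -v ' n [0-9][0-9] '
```

```text
clock: 16.43
position: [0.5236, -0.1141, 0.1711]
ee_rot: [0.307, 0.952, -0.0, 0.0]
ft_force: [0.2, -1.1, -1.3]
grip_width: 0.999
grasp_force: 0.8
16.43 pos [ 0.5236 -0.1141  0.1711] 
 [[-0.811  0.585  0.   ]
 [ 0.585  0.811 -0.   ]
 [-0.     0.    -1.   ]] 
F [ 0.2 -1.1 -1.3] 0.9993754813089778 0.7746845902875066 q [-0.4   0.28  0.61  1.88 -0.19  1.03  1.24]
board xy [  41.8 -113.7] phi -40.46 shift [ 16.8  20.  -17.4] dist 31.0 twist -0.008
side normal [0.022 0.098 0.995] n 377 at [ -8. -91. 118.] theta_yz 5.6
side normal [-1.    -0.003  0.006] n 320 at [ -48. -103.   82.] theta_yz -25.7
side normal [-0.196  0.2    0.96 ] n 145 at [ -8. -93. 118.] theta_yz 11.8
side normal [ 0.017 -0.993  0.117] n 121 at [ -18. -145.   79.] theta_yz -83.3
extents [[-49.0, -150.0, 15.0], [50.0, 19.0, 125.0]]
```

```bash

python3 -m creep '[[[3.3,3.9,-4.2],0],[[6.6,7.9,-8.2],0],[[9.9,11.8,-11.8],0],[[13.3,15.8,-15],0],[[16.8,20,-17.6],0]]'
python3 -m creep '[[[0,0,0],0]]'
python3 -c "from h import *; go(42,-87.5,188.5,-40);tilt()" | grep -v ' n [0-9][0-9] '
```

```text
clock: 16.9
position: [0.5218, -0.0879, 0.1889]
ee_rot: [0.307, 0.952, 0.0, 0.0]
ft_force: [-1.8, -5.4, 5.3]
grip_width: 1.001
grasp_force: 2.9
clock: 16.98
position: [0.522, -0.0871, 0.1891]
ee_rot: [0.307, 0.952, 0.0, 0.0]
ft_force: [-2.1, -4.0, 4.5]
grip_width: 1.0
grasp_force: 2.5
16.98 pos [ 0.522  -0.0871  0.1891] 
 [[-0.812  0.584  0.001]
 [ 0.584  0.812  0.   ]
 [-0.001  0.001 -1.   ]] 
F [-2.1 -4.   4.5] 0.9998668851848266 2.5278579723089933 q [-0.45  0.24  0.61  1.88 -0.16  1.06  1.16]
board xy [ 42.4 -86.6] phi -40.37 shift [-0.3 -1.   0.6] dist 1.0 twist -0.006
side normal [-0.004  0.346  0.938] n 390 at [ -4. -62. 125.] theta_yz 20.2
side normal [-1.     0.002  0.01 ] n 294 at [-47. -86.  91.] theta_yz 8.8
side normal [ 0.005 -0.936  0.352] n 244 at [ -17. -129.   94.] theta_yz -69.4
extents [[-49.0, -144.0, 15.0], [50.0, 43.0, 142.0]]
```

```bash

python3 -m creep '[[[5.7,0.6,-0.3],-0.11],[[12.2,0.5,-0.6],-0.23],[[18.2,-0.1,-1],-0.35],[[23.9,-1.1,-1],-0.47],[[29.1,-2.7,-1],-0.59]]'
python3 -m creep '[[[2.5,1,-0.5],-0.06],[[5,2,-0.5],-0.115],[[5,2,-0.5],-0.115]]'
python3 -c "from h import *; go(15,-43,201.5,0);tilt()" | grep -v ' n [0-9][0-9] '
```

```text
clock: 17.45
position: [0.4968, -0.073, 0.1895]
ee_rot: [0.014, 1.0, 0.0, 0.001]
ft_force: [2.4, -2.0, 3.2]
grip_width: 0.997
grasp_force: 1.7
clock: 17.7
position: [0.4917, -0.0711, 0.19]
ee_rot: [-0.041, 0.999, 0.0, 0.001]
ft_force: [1.8, -2.1, 2.9]
grip_width: 1.003
grasp_force: 1.7
17.7 pos [ 0.4917 -0.0711  0.19  ] 
 [[-0.997 -0.083  0.001]
 [-0.083  0.997  0.   ]
 [-0.001  0.    -1.   ]] 
F [ 1.8 -2.1  2.9] 1.0027812562301155 1.7102443442854565 q [-0.42  0.15  0.51  1.96 -0.09  1.05  1.78]
board xy [ 13.5 -68.2] phi 0.09 shift [ -1.6  25.2 -11.5] dist 28.0 twist 0.002
side normal [0.018 0.352 0.936] n 368 at [-15. -64. 127.] theta_yz 20.6
side normal [-1.    -0.006 -0.001] n 280 at [-48. -86.  87.] theta_yz -100.6
side normal [ 0.009 -0.927  0.375] n 236 at [ -13. -126.   97.] theta_yz -67.9
extents [[-49.0, -143.0, 16.0], [50.0, 45.0, 145.0]]
```

```bash

python3 -m creep '[[[0,5.7,-2.8],0],[[0,11.4,-5.4],0],[[0,17,-7.7],0],[[0,22.6,-9.7],0],[[0,27,-11.4],0]]'
python3 -m creep '[[[0,0,0],0]]'
python3 -c "from h import *; go(15,-43,201.5,0);tilt()" | grep -v ' n [0-9][0-9] '
```

```text
clock: 18.17
position: [0.4892, -0.043, 0.2012]
ee_rot: [-0.04, 0.999, 0.0, -0.0]
ft_force: [0.4, -0.2, -0.8]
grip_width: 1.001
grasp_force: 0.3
clock: 18.25
position: [0.4891, -0.0426, 0.2011]
ee_rot: [-0.041, 0.999, 0.0, -0.0]
ft_force: [-0.2, -0.5, 1.4]
grip_width: 0.998
grasp_force: 0.7
18.25 pos [ 0.4891 -0.0426  0.2011] 
 [[-0.997 -0.082 -0.001]
 [-0.082  0.997  0.001]
 [ 0.001  0.001 -1.   ]] 
F [-0.2 -0.5  1.4] 0.9980656944680028 0.724014379302389 q [-0.46  0.12  0.49  1.96 -0.07  1.08  1.71]
board xy [ 13.2 -39.6] phi 0.03 shift [-1.8 -3.4 -0.4] dist 4.0 twist 0.001
side normal [-0.012  0.575  0.818] n 354 at [-11. -42. 129.] theta_yz 35.1
side normal [-1.    -0.02   0.005] n 277 at [-46. -78.  97.] theta_yz -76.6
side normal [ 0.015 -0.835  0.551] n 222 at [ -13. -102.  115.] theta_yz -56.6
side normal [ 0.166 -0.706  0.688] n 100 at [ -15. -107.  110.] theta_yz -45.8
extents [[-49.0, -132.0, 16.0], [50.0, 60.0, 154.0]]
```

```bash

python3 -m creep '[[[0,-4,-1.7],0],[[0,-8,-3.5],0],[[0,-10.6,-5],0]]' 0.75
python3 -m creep '[[[0,-4,-1.7],0],[[0,-8,-3.6],0],[[0,-10.6,-5.5],0]]' 0.5
python3 -m creep '[[[0,-4,-2],0],[[0,-8,-4],0],[[0,-12,-6.5],0],[[0,-12,-6.5],0]]' 0.22
python3 -c "from h import *; go(15,-73,218,0);tilt();tilt('scene');table(-50.5,100,19,71.8,1,range(33,92,4))" | grep -v ' n [0-9][0-9] '
```

```text
clock: 18.55
position: [0.4902, -0.056, 0.2065]
ee_rot: [-0.039, 0.999, -0.0, 0.0]
ft_force: [0.5, -0.5, -0.6]
grip_width: 0.75
grasp_force: 0.3
clock: 18.8
position: [0.4907, -0.066, 0.2114]
ee_rot: [-0.04, 0.999, 0.0, -0.0]
ft_force: [-0.5, -1.7, -0.2]
grip_width: 0.501
grasp_force: 0.0
clock: 19.13
position: [0.4921, -0.0784, 0.2185]
ee_rot: [-0.04, 0.999, -0.0, 0.0]
ft_force: [0.8, -2.6, 3.4]
grip_width: 0.221
grasp_force: 1.7
19.13 pos [ 0.4921 -0.0784  0.2185] 
 [[-0.997 -0.079  0.001]
 [-0.079  0.997 -0.   ]
 [-0.    -0.    -1.   ]] 
F [ 0.8 -2.6  3.4] 0.22057971873494112 1.7342564175487496 q [-0.42  0.12  0.52  1.92 -0.07  1.11  1.78]
board xy [ 13.3 -75.5] phi -0.11 shift [-1.7  2.5  0.5] dist 3.0 twist -0.002
side normal [-1.    -0.009  0.004] n 363 at [-47. -76.  97.] theta_yz -67.5
side normal [0.006 0.527 0.85 ] n 293 at [-13. -44. 127.] theta_yz 31.8
side normal [ 0.036 -0.862  0.505] n 257 at [  -9. -110.  109.] theta_yz -59.7
side normal [-0.194 -0.835  0.515] n 105 at [ -10. -112.  106.] theta_yz -58.3
extents [[-49.0, -135.0, 15.0], [50.0, 58.0, 153.0]]
scene normal
[... 189 characters left out ...]
 -65.  95.] theta_yz 91.2
scene normal [ 0.024 -0.836  0.549] n 124 at [  30. -107.  113.] theta_yz -56.7
extents [[-47.0, -131.0, 24.0], [52.0, 1.0, 154.0]]
33 TCP -76.0 217.5  dy -1.1 dtz 1.0
37 TCP -67.6 218.7  dy 7.4 dtz -0.2
41 TCP -59.0 219.5  dy 15.9 dtz -1.0
45 TCP -50.5 219.7  dy 24.4 dtz -1.2
49 TCP -42.0 219.5  dy 33.0 dtz -1.0
53 TCP -33.4 218.7  dy 41.5 dtz -0.2
57 TCP -25.0 217.5  dy 50.0 dtz 1.0
61 TCP -16.6 215.7  dy 58.4 dtz 2.8
65 TCP -8.2 213.4  dy 66.7 dtz 5.1
69 TCP -0.0 210.6  dy 74.9 dtz 7.9
73 TCP 8.0 207.4  dy 82.9 dtz 11.1
77 TCP 15.9 203.6  dy 90.8 dtz 14.9
81 TCP 23.6 199.3  dy 98.5 dtz 19.2
85 TCP 31.0 194.5  dy 106.0 dtz 24.0
89 TCP 38.2 189.2  dy 113.2 dtz 29.3
```

Straddled at θ≈32°, matching the model. Follow the path.

```bash

python3 -m creep '[[[0,4.4,0],0],[[0,8.8,-0.6],0],[[0,13.2,-1],0],[[0,17.6,-1.3],0],[[0,22,-1.4],0]]'
python3 -m creep '[[[0,4,0],0],[[0,8,0],0],[[0,11,0],0]]'
python3 -c "from h import *; tilt();table(-50.5,100,19,71.8,1,range(45,92,4))" | grep -v ' n [0-9][0-9] '
```

```text
clock: 19.65
position: [0.4903, -0.0547, 0.2195]
ee_rot: [-0.04, 0.999, 0.0, 0.0]
ft_force: [-0.1, -0.2, 5.9]
grip_width: 0.224
grasp_force: 2.3
clock: 19.9
position: [0.4892, -0.0437, 0.2193]
ee_rot: [-0.04, 0.999, 0.0, -0.0]
ft_force: [0.4, -0.3, 1.8]
grip_width: 0.219
grasp_force: 0.8
side normal [-1.    -0.006  0.004] n 280 at [-48. -50. 102.] theta_yz -56.3
side normal [ 0.05  -0.643  0.764] n 210 at [-12. -78. 124.] theta_yz -40.1
side normal [-0.158 -0.746  0.647] n 115 at [-13. -78. 123.] theta_yz -49.0
extents [[-49.0, -116.0, 14.0], [50.0, 69.0, 156.0]]
45 TCP -50.5 219.7  dy -10.3 dtz -0.5
49 TCP -42.0 219.5  dy -1.7 dtz -0.3
53 TCP -33.4 218.7  dy 6.8 dtz 0.5
57 TCP -25.0 217.5  dy 15.3 dtz 1.8
61 TCP -16.6 215.7  dy 23.7 dtz 3.5
65 TCP -8.2 213.4  dy 32.0 dtz 5.8
69 TCP -0.0 210.6  dy 40.2 dtz 8.6
73 TCP 8.0 207.4  dy 48.2 dtz 11.9
77 TCP 15.9 203.6  dy 56.1 dtz 15.6
81 TCP 23.6 199.3  dy 63.8 dtz 19.9
85 TCP 31.0 194.5  dy 71.3 dtz 24.7
89 TCP 38.2 189.2  dy 78.5 dtz 30.0
```

```bash

python3 -m creep '[[[0,4.2,0.2],0],[[0,8.4,0.6],0],[[0,12.6,1.2],0],[[0,16.8,1.8],0],[[0,21,2.6],0]]'
python3 -m creep '[[[0,0,0],0]]'
python3 -c "from h import *; tilt();table(-50.5,100,19,71.8,1,range(57,92,4))" | grep -v ' n [0-9][0-9] '
```

```text
clock: 20.37
position: [0.4875, -0.023, 0.2166]
ee_rot: [-0.04, 0.999, 0.0, -0.0]
ft_force: [0.5, 0.7, -0.4]
grip_width: 0.219
grasp_force: 0.3
clock: 20.45
position: [0.4875, -0.0224, 0.2165]
ee_rot: [-0.041, 0.999, 0.0, -0.0]
ft_force: [1.2, 0.5, -0.5]
grip_width: 0.218
grasp_force: 0.4
side normal [-1.     0.002  0.005] n 316 at [-48. -40.  96.] theta_yz 18.5
side normal [ 0.004 -0.466  0.885] n 146 at [-12. -60. 126.] theta_yz -27.8
extents [[-49.0, -101.0, 16.0], [50.0, 29.0, 152.0]]
57 TCP -25.0 217.5  dy -5.1 dtz -0.8
61 TCP -16.6 215.7  dy 3.3 dtz 1.0
65 TCP -8.2 213.4  dy 11.6 dtz 3.3
69 TCP -0.0 210.6  dy 19.8 dtz 6.1
73 TCP 8.0 207.4  dy 27.9 dtz 9.3
77 TCP 15.9 203.6  dy 35.8 dtz 13.1
81 TCP 23.6 199.3  dy 43.5 dtz 17.4
85 TCP 31.0 194.5  dy 50.9 dtz 22.2
89 TCP 38.2 189.2  dy 58.1 dtz 27.5
```

```bash

python3 -m creep '[[[0,4,1.3],0],[[0,8,2.6],0],[[0,12,4],0],[[0,16,5.4],0],[[0,20,6.9],0]]'
python3 -m creep '[[[0,4,1.8],0],[[0,8,3.5],0],[[0,8,3.5],0]]'
python3 -c "from h import *; tilt();table(-50.5,100,19,71.8,1,range(65,92,4))" | grep -v ' n [0-9][0-9] '
```

```text
clock: 20.92
position: [0.4864, -0.0026, 0.2103]
ee_rot: [-0.04, 0.999, 0.0, 0.0]
ft_force: [-0.7, 2.6, 5.9]
grip_width: 0.219
grasp_force: 3.3
clock: 21.17
position: [0.4856, 0.0063, 0.2066]
ee_rot: [-0.041, 0.999, 0.001, 0.0]
ft_force: [-1.1, 4.8, 5.4]
grip_width: 0.218
grasp_force: 3.8
side normal [-1.    -0.001  0.014] n 223 at [-48. -21.  98.] theta_yz -5.6
side normal [ 0.008 -0.264  0.965] n 220 at [ -8. -41. 122.] theta_yz -15.3
side normal [-0.24  -0.201  0.95 ] n 106 at [ -3. -42. 122.] theta_yz -11.9
side normal [-0.03  -0.489  0.872] n 100 at [-12. -41. 122.] theta_yz -29.3
extents [[-49.0, -79.0, 28.0], [49.0, 30.0, 146.0]]
65 TCP -8.2 213.4  dy -17.3 dtz -6.6
69 TCP -0.0 210.6  dy -9.1 dtz -3.8
73 TCP 8.0 207.4  dy -1.0 dtz -0.6
77 TCP 15.9 203.6  dy 6.8 dtz 3.2
81 TCP 23.6 199.3  dy 14.5 dtz 7.5
85 TCP 31.0 194.5  dy 22.0 dtz 12.3
89 TCP 38.2 189.2  dy 29.2 dtz 17.6
```

```bash

python3 -m creep '[[[0,3.4,1.6],0],[[0,6.8,3.2],0],[[0,10.5,5.3],0],[[0,14.2,7.4],0],[[0,14.2,7.4],0]]'
python3 -m creep '[[[0,2.5,1.6],0],[[0,5,3.2],0],[[0,7.5,5],0],[[0,10,6.8],0],[[0,10,6.8],0]]'
python3 -c "from h import *; tilt();tilt('scene');table(-50.5,100,19,71.8,1,range(81,92,4))" | grep -v ' n [0-9][0-9] '
```

```text
clock: 21.63
position: [0.4845, 0.0207, 0.1992]
ee_rot: [-0.041, 0.999, 0.001, 0.0]
ft_force: [-0.6, 5.0, 6.3]
grip_width: 0.219
grasp_force: 4.0
clock: 22.05
position: [0.4837, 0.0309, 0.1926]
ee_rot: [-0.041, 0.999, 0.001, 0.0]
ft_force: [-2.1, 7.3, 6.0]
grip_width: 0.219
grasp_force: 4.9
side normal [-1.     0.001  0.005] n 273 at [-48. -11.  79.] theta_yz 9.6
side normal [-0.008 -0.998 -0.058] n 251 at [ -4. -54.  74.] theta_yz -93.3
side normal [ 0.017 -0.087  0.996] n 186 at [ -3. -23. 117.] theta_yz -5.0
extents [[-49.0, -58.0, 20.0], [49.0, 43.0, 134.0]]
scene normal [ 0.999  0.011 -0.043] n 360 at [48. -8. 80.] theta_yz 165.0
scene normal [ 0.005 -0.09   0.996] n 146 at [ 13. -26. 118.] theta_yz -5.2
scene normal [0.976 0.213 0.039] n 116 at [46. -9. 79.] theta_yz 79.7
scene normal [ 0.973 -0.23   0.023] n 112 at [47. -8. 79.] theta_yz -84.3
extents [[-46.0, -55.0, 18.0], [52.0, 49.0, 147.0]]
81 TCP 23.6 199.3  dy -10.2 dtz -6.4
85 TCP 31.0 194.5  dy -2.8 dtz -1.6
89 TCP 38.2 189.2  dy 4.4 dtz 3.6
```

```bash

python3 -m creep '[[[0,2,1],0],[[0,4,2],0],[[0,6,2.5],0],[[0,8,2.5],0],[[0,10,2.5],0]]'
python3 -m creep '[[[0,2,-2],0],[[0,4,-5],0],[[0,5,-12],0],[[0,5,-35],0],[[0,5,-70],0]]'
python3 -m creep '[[[0,0,-35],0],[[0,0,-60],0],[[0,0,-60],0]]'
python3 -c "from h import *; tilt();tilt('scene','s9.png');st()" | grep -v ' n [0-9][0-9] '
```

```text
clock: 22.57
position: [0.4825, 0.0383, 0.1895]
ee_rot: [-0.04, 0.999, -0.0, -0.0]
ft_force: [0.4, -0.6, 0.2]
grip_width: 0.218
grasp_force: 0.0
clock: 22.98
position: [0.4809, 0.0432, 0.2588]
ee_rot: [-0.04, 0.999, -0.001, -0.002]
ft_force: [1.2, 0.8, 0.0]
grip_width: 0.225
grasp_force: 0.0
clock: 23.23
position: [0.484, 0.0434, 0.3258]
ee_rot: [-0.04, 0.999, 0.001, 0.004]
ft_force: [0.8, 0.4, -0.1]
grip_width: 0.218
grasp_force: 0.0
side normal [ 0.002 -1.     0.011] n 410 at [ -6. -51.  77.] theta_yz -89.4
side normal [-1.    -0.004  0.009] n 297 at [-48. -10.  81.] theta_yz -25.2
side normal [-0.057 -0.007  0.998] n 232 at [ -3. -10. 115.] theta_yz -0.4
side normal [ 0.151 -0.076  0.986] n 107 at [ -2. -10. 114.] theta_yz -4.4
extents [[-49.0, -53.0, 18.0], [49.0, 48.0, 117.0]]
scene normal [ 1.    -0.013 -0.016] n 409 at [48.  4. 70.] theta_yz -141.8
scene normal [-0.011 -0.059  0.998] n 207 at [  5.  -3. 116.] theta_yz -3.4
scene normal [0.976 0.207 0.062] n 153 at [45.  2. 73.] theta_yz 73.3
scene normal [ 0.964 -0.263 -0.026] n 125 at [41.  1. 76.] theta_yz -95.7
scene normal [0.061 0.177 0.982] n 103 at [  0.  -8. 116.] theta_yz 10.2
extents [[-47.0, -50.0, 17.0], [52.0, 49.0, 118.0]]
23.33 pos [0.4826 0.0434 0.321 ] 
 [[-0.997 -0.08   0.002]
 [-0.08   0.997  0.001]
 [-0.002  0.001 -1.   ]] 
F [ 0.4  0.8 -0.6] 0.22059493183350534 0.0 q [-0.59 -0.01  0.41  1.82  0.    1.33  1.47]
```

View pics/s9.png

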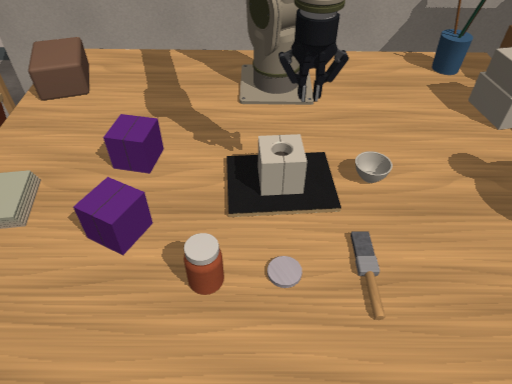

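The mould stands in the middle of the board (282,165) with the pour hole up at (283,149). The bowl, jar, brush and lid have not moved, and the gripper is well clear.

```bash
python3 -m creep '[[[0,0,0],0],[[0,0,0],0],[[0,0,0],0]]' && python3 -c "from workcell import manip; print(manip.hand_in())"
```

```text
clock: 23.58
position: [0.4819, 0.0434, 0.3188]
ee_rot: [-0.04, 0.999, -0.0, -0.001]
ft_force: [-1.1, -0.8, -0.5]
grip_width: 0.225
grasp_force: 0.0
the job is handed in; nothing more can be done
None
```

I slid the mould flush to the board, tipped it twice, and handed it in after 23.6 s; the last picture shows it flat at mid-board with the pour hole up and the bystanders unmoved. The hand-in returned no verdict; I didn't measure its turning speed, and it may have dropped the last few degrees of the first tip unsupported.

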